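# Change over the panels of the drying rack and slide it up to the flip stop

### The job

Change over the drying rack: take the finished blue panels out of it and stand them upright on the cork mat, load every other coated panel into the white guides of the rack, one per pair of guides (any pair), upright and slid down until fully home on the rack's floor, and flip the red stop flag down across the slideway. Only when all that is done, push the loaded rack along the slideway toward the blower until its front end rests against the lowered flag. Leave the wash bottle, the beaker and the dishes where they are.

Things in the scene. Friction and masses are not known exactly. Their poses are not given: they have to be found in the camera images.
- panel_red: Test panel, red coating, standing upright; may be knocked aside, or be absent. Plate 90 wide (x) x 4 thick (y) x 100 tall. Bottom: steel foot 60 (x) x 48 (y) x 16 tall, flush with the plate's lower edge; 15 mm of bare plate at each side. Top: orange grip bar 60 (x) x 12 (y), 96 to 120 above the bottom: pinch it across the 12 mm. 0.3 kg. Either way round is right. Origin: centre of underside.
- panel_yellow: Test panel, yellow coating, standing upright; may be knocked aside, or be absent. Plate 90 wide (x) x 4 thick (y) x 100 tall. Bottom: steel foot 60 (x) x 48 (y) x 16 tall, flush with the plate's lower edge; 15 mm of bare plate at each side. Top: orange grip bar 60 (x) x 12 (y), 96 to 120 above the bottom: pinch it across the 12 mm. 0.3 kg. Either way round is right. Origin: centre of underside.
- panel_green: Test panel, green coating, standing upright; may be knocked aside, or be absent. Plate 90 wide (x) x 4 thick (y) x 100 tall. Bottom: steel foot 60 (x) x 48 (y) x 16 tall, flush with the plate's lower edge; 15 mm of bare plate at each side. Top: orange grip bar 60 (x) x 12 (y), 96 to 120 above the bottom: pinch it across the 12 mm. 0.3 kg. Either way round is right. Origin: centre of underside.
- panel_white: Test panel, white coating, standing upright; may be knocked aside, or be absent. Plate 90 wide (x) x 4 thick (y) x 100 tall. Bottom: steel foot 60 (x) x 48 (y) x 16 tall, flush with the plate's lower edge; 15 mm of bare plate at each side. Top: orange grip bar 60 (x) x 12 (y), 96 to 120 above the bottom: pinch it across the 12 mm. 0.3 kg. Either way round is right. Origin: centre of underside.
- panel_blue0: Finished panel, blue coating, same shape, size and origin as panel_red; starts seated in the guides of slot0, upright. Absent in most runs (1 or 2 of the 4 blue ones are there). To be taken out and stood on the mat.
- panel_blue1: Finished panel, blue coating, same shape, size and origin as panel_red; starts seated in the guides of slot1, upright. Absent in most runs (1 or 2 of the 4 blue ones are there). To be taken out and stood on the mat.
- panel_blue2: Finished panel, blue coating, same shape, size and origin as panel_red; starts seated in the guides of slot2, upright. Absent in most runs (1 or 2 of the 4 blue ones are there). To be taken out and stood on the mat.
- panel_blue3: Finished panel, blue coating, same shape, size and origin as panel_red; starts seated in the guides of slot3, upright. Absent in most runs (1 or 2 of the 4 blue ones are there). To be taken out and stood on the mat.
- mat: Fixed cork mat lying on the bench, 170 (x) x 190 (y) x 4 thick; origin: centre of its underside. Room for two panels side by side with plates along x, for instance at y = -42 and +42, their undersides then 4 above the bench.
- rack: Loose grey rack, 0.8 kg, on the slideway between its rails (3 mm play each side); loaded it takes 5 to 15 N to slide. Floor 252 (y) x 104 (x) x 8 thick, end walls 68 tall, side walls 74. Four pairs of white vertical guides at y = -90, -30, 30, 90, each taking one panel from above, plate parallel to rack x. Handle at +y end. Sizes in mm. Origin: centre of underside; x across, y along the slideway.
- slot0 (a point): Guide pair 0 (rack y = -90), middle, on the rack floor 8 above the rack origin: a seated panel's origin lies here, axes parallel. Slot at each side 7 wide (y), 94 between slot bottoms (x), 78 between facing ribs (the foot goes between); slot from the floor up to 66 above it, then flared lead-ins (in y to 77, in x to 82), opening to about 19 (y) and 110 (x).
- slot1 (a point): Guide pair 1 (rack y = -30), middle, on the rack floor 8 above the rack origin: a seated panel's origin lies here, axes parallel. Slot at each side 7 wide (y), 94 between slot bottoms (x), 78 between facing ribs (the foot goes between); slot from the floor up to 66 above it, then flared lead-ins (in y to 77, in x to 82), opening to about 19 (y) and 110 (x).
- slot2 (a point): Guide pair 2 (rack y = 30), middle, on the rack floor 8 above the rack origin: a seated panel's origin lies here, axes parallel. Slot at each side 7 wide (y), 94 between slot bottoms (x), 78 between facing ribs (the foot goes between); slot from the floor up to 66 above it, then flared lead-ins (in y to 77, in x to 82), opening to about 19 (y) and 110 (x).
- slot3 (a point): Guide pair 3 (rack y = 90), middle, on the rack floor 8 above the rack origin: a seated panel's origin lies here, axes parallel. Slot at each side 7 wide (y), 94 between slot bottoms (x), 78 between facing ribs (the foot goes between); slot from the floor up to 66 above it, then flared lead-ins (in y to 77, in x to 82), opening to about 19 (y) and 110 (x).
- rack_nose (a point): Middle of the outer face of the rack's front (-y) end wall, 44 above the rack's underside: the face that meets the stop flag.
- rack_handle (a point): Blue upright handle plate at the rack's +y end: 60 wide (x), 12 thick (y), its middle at rack y = 170, top 93 above the rack's underside. This point: mid-thickness, 70 above the underside. 38 mm free between it and the end wall. Push its outer (+y) face toward -y, or pinch it.
- track: Fixed aluminium slideway, 120 wide (x), y from -270 to 240, floor 6 above the bench, blue rails 20 high at x = +-57. Origin on the bench; x across, y along, z up. The rack is pushed toward its -y. Blue blower 155 high beyond that end, y -440 to -325. Flag bearing posts (60 high) beside the near (-x) rail at y = -207, the flag's rest (40 high) beside the far rail.
- stop_flag (a joint): Angle of the red stop flag (bar 14 x 14 x 150, yellow tip) about its hinge along track y: 0 upright, negative leaning away from the slideway to track -x (limit -0.35), 1.57 down, level across the slideway (limit). Stiff hinge, holds the raised flag; push its top toward track +x (under 2 N): beyond 0.5 it falls on its own. Raised, it does not stop the rack.
- flag_hinge (a point): Point on the flag's hinge axis, 75.5 mm to track -x of the slideway's middle, 50 above the bench.
- flag_tip (a point): Free end of the flag, on its centre line, 150 mm from the hinge.
- stop_face (a point): Point on the slideway's middle line, 50 above the bench, in the plane of the lowered flag's +y face (the face that stops the rack). Axes as the track's. Rack against the stop: rack_nose has y = 0 in this frame.
- wash_bottle: Bystander: white plastic bottle with red cap, 68 diameter, 160 tall. Origin: centre of its underside.
- beaker: Bystander: empty glass beaker, 90 diameter, 110 tall. Origin: centre of its underside.
- dishes: Bystander: stack of aluminium dishes, 74 diameter, 24 tall. Origin: centre of its underside.

How it is judged:
By the outcome, as a careful person would: the job done as asked, in the order asked, and still so for the second after the job is handed in, with the robot touching nothing.
Of panel_red, panel_yellow, panel_green, panel_white only 3 to 4 are there at a start; the rules pass over those that are not, and their reading is None.
Of panel_blue0, panel_blue1, panel_blue2, panel_blue3 only 1 to 2 are there at a start; the rules pass over those that are not, and their reading is None.
At some moment in a run one of panel_red, panel_yellow, panel_green, panel_white may be knocked a few centimetres aside while the robot is not near it.
It also fails if it takes over 210 s, if anything falls off the work surface, if the arm or the gripper's body presses on something with over 40 N, if the wrist force passes 120 N, or if a joint passes its speed limit or range.

### The arm

A 7-joint arm with a two-finger parallel gripper is mounted at the origin on the work surface. World frame = base frame: x ahead of the robot, y to its left, z up, the work surface at z = 0. Lengths are in m, angles in rad, forces in N, time in s.
With the tool pointing down it reaches from about 0.4 to 0.9 m from the base axis. Payload 5.5 kg.
Tool frame: the origin (TCP) lies at the very end of the fingers, on their centre line; the grasp point (between the pads) lies behind it (arm.tcp_to_grasp is the z of the grasp point in the tool frame, in m); z points along the fingers, y is the line along which they close (so a half turn about z gives the same grasp; the last joint's range is limited). The gripper opens to 92 mm and grips with 3 to 60 N. Pads are 19 mm wide; open, the fingers measure 130 mm over their backs; the gripper's body (75 mm by 190 mm) begins 47 mm behind the grasp point.
Start: joints at [1.367, 0.501, -0.427, 1.55, 0.221, 1.138, -0.21], TCP at [0.293, -0.58, 0.197] pointing down, gripper open.
Joint ranges: [-2.88, 2.88], [-0.31, 2.03], [-1.54, 1.56], [0.2, 2.42], [-1.41, 4.55], [0.19, 2.02], [-2.57, 2.57]. Speed limits (rad/s): [2.57, 2.57, 3.14, 3.14, 3.14, 3.14, 3.14].

### API

Orientations are given as a rotation vector (axis times angle).
In Python, from plant import monitor, eyes, workorder, spot_in, pinpoint, arm gives the robot as it stands. The module is installed in compiled form; this text tells all that it offers.
- The arm moves only by the tool apply_moves, never from a script. Its arguments are lists of equal length, an entry for each row: "slide": the shift along the tool's x, y, z in units of 25 mm (1.0 is 25 mm), a list of three; "rot": the turn, a rotation vector about the tool's x, y, z in units of 6 degrees (1.0 is 6 degrees), a list of three; "hand": the finger opening in mm, from 0 to 91.8. In form: {"slide": [[x, y, z], ...], "rot": [[wx, wy, wz], ...], "hand": [hand, ...]}. A call has 1 to 12 rows; each row is the pose to reach, as a shift and turn from the pose commanded when the call began, along the tool's axes at that moment; what a row does not reach only later rows make up. A row lasts 1/8 s, in which the tool goes at most 62.5 mm and 10.7 degrees, less where a joint would pass 70% of its speed; a pose out of reach is approached as far as the arm can. A call with a gripper value outside its range is refused whole. The fingers move at their own pace and stop on an object; "newtons" is the grip in N (left out, the last holds). Time passes only in rows, so rows that repeat a pose let the fingers close. It gives the time, the measured TCP pose, the force, the opening and the grip force at its end, in the units of the state.
- monitor.read_state(): the state, without advancing time (a new reading comes with each control period).
- eyes.read_camera(name): name is "scene" or "top"; returns (picture, depth): 480x640x3 uint8, red, green, blue; 480x640 float32, m along the optical axis (not along the pixel's ray), 0 where there is no reading.
- eyes.get_calibration(name): a dict with "K" (3x3 intrinsics, pixels), "cam_to_world" (4x4, takes a point from camera to world coordinates). Camera axes: x right, y down, z forward; pixel columns grow to the right and rows downward; lengths in m; the calibration is good to about 2 mm. A picture is of the moment at which its call begins. get_calibration takes no time and is no camera call.
- workorder.sign_off(): hands the job in; it is judged then, once.
Trained networks look in the newest picture that a camera, given by its name, has taken for a name from the list of things; names that differ only in an ending like _2 or _b are one class to them, and where a whole thing is asked for, a point or a joint stands for the part that bears it (a point fixed in the world has none). Each returns a list of dicts, best first, with "p" (0 to 1); they miss things now and then, are a little off and sometimes report something else, mostly with a low value. They report only what shows in the picture. A call takes as long as a camera call.
- spot_in(query, camera): "extent" ([left, top, right, bottom] in pixels, round what is visible of it).
- pinpoint(query, camera): "position" ([row, column] in pixels: a listed point, or the origin of a listed thing).
The state is a dict: "t": time; "joint_positions": joint angles; "dq": joint speeds; "joint_torque": joint torques, N m; "eef_pos": TCP position; "eef_rot": TCP orientation; "contact_force": force on the tool from outside, world axes, zero at the start; "ft_torque": the same for the moment, N m; "finger_gap": finger opening in m; "finger_force": force on a finger pad.
Only numpy, scipy, OpenCV 4.12 (cv2) and the standard library are available. Lean on these libraries where they do the work, as an engineer would, in place of code of your own. Each camera call takes 0.05 s, during which the arm holds its last target. There are 200 camera calls.

## Working session

There is one attempt and no reset: what is moved stays moved. The work goes in short steps, Python scripts to look and compute and a tool call to move; the robot and the scene stay as the last step left them, time stands still between calls to the robot, and variables do not carry over. Pictures are saved under pics/ and viewed, at most 14 in all, crops included, and the job is handed in when it is done.

Besides the shell and the picture viewer there is one more tool, called after ">>>" as name(argument=value, ...) on one line, values as JSON. apply_moves: Moves the arm, as the interface text tells. Its arguments: {"type":"object","properties":{"slide":{"type":"array","items":{"type":"array","items":{"type":"number"}}},"rot":{"type":"array","items":{"type":"array","items":{"type":"number"}}},"hand":{"type":"array","items":{"type":"number"}},"newtons":{"type":"number"}},"required":["slide","rot","hand"]}

```bash
mkdir -p pics; cat > h.py <<'E'
from plant import monitor, eyes, workorder, spot_in, pinpoint, arm
import numpy as np, cv2
from scipy.spatial.transform import Rotation as R
def shot(c,fn=None):
    p,d=eyes.read_camera(c)
    if fn: cv2.imwrite('pics/'+fn,p[:,:,::-1])
    return p,d
def ray(c,u,v):
    k=eyes.get_calibration(c);T=np.array(k['cam_to_world']);K=np.array(k['K'])
    r=T[:3,:3]@np.linalg.solve(K,[u,v,1.]);return T[:3,3],r
def atz(c,u,v,z):
    o,r=ray(c,u,v);return o+r*(z-o[2])/r[2]
def cloud(c,d):
    k=eyes.get_calibration(c);T=np.array(k['cam_to_world']);K=np.array(k['K'])
    v,u=np.mgrid[:480,:640]
    P=np.stack([(u-K[0,2])/K[0,0]*d,(v-K[1,2])/K[1,1]*d,d],-1)
    return P@T[:3,:3].T+T[:3,3]
def proj(c,P):
    k=eyes.get_calibration(c);T=np.linalg.inv(np.array(k['cam_to_world']));K=np.array(k['K'])
    q=K@(T[:3,:3]@np.array(P)+T[:3,3]);return q[:2]/q[2]
E
python3 - <<'E'
from h import *
np.set_printoptions(precision=3,suppress=True)
for c in('scene','top'):
    shot(c,c+'0.png');k=eyes.get_calibration(c);print(c,np.array(k['cam_to_world']),np.array(k['K'])[0])
s=monitor.read_state();print(s,arm.tcp_to_grasp)
print(R.from_rotvec(s['eef_rot']).as_matrix())
E
```

```text
scene [[-0.694  0.505 -0.513  1.391]
 [ 0.72   0.488 -0.493  0.824]
 [ 0.001 -0.712 -0.702  1.217]
 [ 0.     0.     0.     1.   ]] [596.8    0.   326.63]
top [[ 0.01  -0.998  0.057  0.546]
 [-1.    -0.011 -0.017  0.078]
 [ 0.018 -0.057 -0.998  1.057]
 [ 0.     0.     0.     1.   ]] [435.148   0.    322.073]
{'t': 0.1, 'joint_positions': array([ 1.367,  0.502, -0.427,  1.551,  0.221,  1.138, -0.21 ]), 'dq': array([-0.   , -0.001, -0.   , -0.002, -0.   , -0.001,  0.001]), 'joint_torque': array([ -0.011, -56.787,  -5.838, -27.991,  -0.069,   0.024,   0.   ]), 'eef_pos': array([ 0.292, -0.58 ,  0.196]), 'eef_rot': array([-3.055, -0.726,  0.001]), 'contact_force': array([ 0.41 , -0.055,  0.239]), 'ft_torque': array([-0.012,  0.028, -0.015]), 'finger_force': 0.0, 'finger_gap': 0.09172825221175421} -0.0188
[[ 0.893  0.45  -0.001]
 [ 0.45  -0.893  0.002]
 [ 0.    -0.002 -1.   ]]
```

View pics/scene0.png

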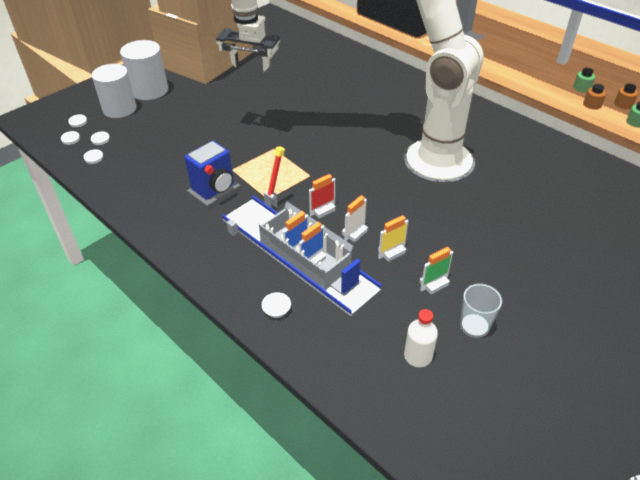

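View pics/top0.png

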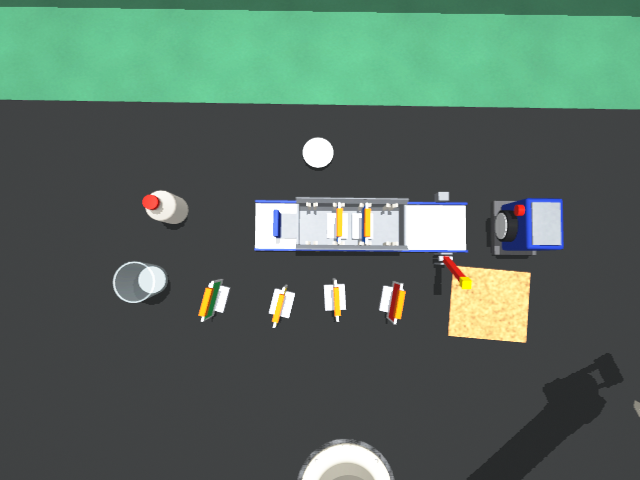

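The views show red (395,302), white (336,300), yellow (281,306) and green (210,300) in a row in the top picture. Blue panels sit in the two middle slots, with bars at (340,222) and (367,222). The mat centre is at (490,304), the flag tip at (466,284), and the rack spans columns 297–407. Next I'll measure all of these.

```bash
cat >> h.py <<'E'
def bars(c,zmin=.085,zmax=.16,img=None):
    p,d=img if img else shot(c);X=cloud(c,d)
    h=cv2.cvtColor(p,cv2.COLOR_RGB2HSV)
    m=((h[...,0]>=8)&(h[...,0]<=24)&(h[...,1]>150)&(h[...,2]>100)&(X[...,2]>zmin)&(X[...,2]<zmax)&(d>0)).astype(np.uint8)
    n,l,st,ce=cv2.connectedComponentsWithStats(m)
    out=[]
    for i in range(1,n):
        if st[i,4]<25: continue
        Q=X[l==i];zt=np.percentile(Q[:,2],90);Q=Q[Q[:,2]>zt-.006]
        (cx,cy),(a,b),an=cv2.minAreaRect((Q[:,:2]*1000).astype(np.float32))
        if a<b: an+=90;a,b=b,a
        an=(an+90)%180-90
        out.append((np.round([cx/1000,cy/1000,zt],4),round(an,1),round(a),round(b),ce[i].round()))
    return out
E
python3 - <<'E'
from h import *
np.set_printoptions(precision=4,suppress=True)
for c in('top','scene'):
    print(c)
    for b in bars(c): print(*b)
for c in('top','scene'):
    for q in('rack','rack_handle','rack_nose','track','stop_face','flag_hinge','flag_tip','mat','slot0','slot3','panel_red','panel_white','panel_yellow','panel_green'):
        r=pinpoint(q,c)
        zs={'rack':.006,'rack_handle':.076,'rack_nose':.05,'stop_face':.05,'flag_hinge':.05,'slot0':.014,'slot3':.014,'flag_tip':.19}
        for e in r[:1]:
            v,u=e['position'];print(c,q,round(e['p'],2),(round(u),round(v)),atz(c,u,v,zs.get(q,0)))
E
```

```text
top
[0.6207 0.0309 0.1347] 0.1 54 0 [337. 222.]
[ 0.6207 -0.029   0.133 ] 8.7 58 9 [365. 224.]
[0.449  0.3098 0.1201] -13.8 60 12 [208. 301.]
[ 0.4471 -0.1067  0.1204] -9.5 60 13 [399. 305.]
[0.4371 0.1502 0.1216] -3.2 59 9 [280. 308.]
scene
[-0.6619  0.3144  0.0934] -85.6 53 51 [627.  92.]
[-0.5862  0.2359  0.092 ] -67.4 57 54 [597.  93.]
[ 0.448  -0.1016  0.1196] -5.9 63 20 [322. 182.]
[0.4526 0.0324 0.1198] 2.4 63 15 [355. 204.]
[ 0.622  -0.0297  0.1335] -1.1 60 15 [295. 221.]
[0.4385 0.1582 0.1199] -18.0 61 17 [395. 225.]
[0.6236 0.0309 0.1339] -0.3 62 14 [311. 231.]
[0.4497 0.314  0.1201] -13.0 62 16 [439. 256.]
top rack 0.9 (352, 222) [ 0.6314 -0.011   0.006 ]
top rack_handle 0.65 (277, 222) [0.6245 0.1635 0.076 ]
top rack_nose 0.88 (404, 224) [ 0.6255 -0.1293  0.05  ]
top stop_face 0.88 (437, 226) [ 0.6217 -0.2067  0.05  ]
top flag_hinge 0.74 (443, 260) [ 0.5434 -0.2205  0.05  ]
top flag_tip 0.76 (465, 288) [ 0.4889 -0.2223  0.19  ]
top mat 0.56 (490, 303) [ 0.4395 -0.3498  0.    ]
top slot0 0.92 (387, 227) [ 0.6197 -0.0958  0.014 ]
top slot3 0.92 (387, 227) [ 0.6197 -0.0958  
[... 300 characters left out ...]
0.94 (351, 271) [0.6217 0.1703 0.076 ]
scene rack_nose 0.78 (269, 221) [ 0.6234 -0.1401  0.05  ]
scene track 0.71 (312, 261) [0.618  0.0224 0.    ]
scene stop_face 0.9 (254, 207) [ 0.6164 -0.2124  0.05  ]
scene flag_hinge 0.52 (297, 252) [0.6534 0.0051 0.05  ]
scene flag_tip 0.65 (281, 147) [ 0.4898 -0.2255  0.19  ]
scene mat 0.7 (271, 172) [ 0.4343 -0.3458  0.    ]
scene slot0 0.93 (314, 258) [0.6157 0.0289 0.014 ]
scene slot3 0.93 (314, 258) [0.6157 0.0289 0.014 ]
scene panel_red 0.88 (326, 208) [ 0.4337 -0.0994  0.    ]
scene panel_white 0.89 (355, 232) [0.4514 0.0346 0.    ]
scene panel_yellow 0.93 (392, 255) [0.4453 0.1678 0.    ]
scene panel_green 0.67 (433, 285) [0.4537 0.316  0.    ]
```

>>> apply_moves(slide=[[2,-1.8,0],[4,-3.6,0],[6,-5.4,0.5],[8,-7.2,1],[10,-9,1.5],[11.4,-10.3,1.5],[11.4,-10.3,1.5],[11.4,-10.3,1.5],[11.4,-10.3,1.5]], rot=[[0,0,0.8],[0,0,1.6],[0,0,2.4],[0,0,3.2],[0,0,4],[0,0,4.45],[0,0,4.45],[0,0,4.45],[0,0,4.45]], hand=[0,0,0,0,0,0,0,0,0])

```text
t: 2.72
eef_pos: [0.4306, -0.2243, 0.1591]
eef_rot: [3.141, -0.003, -0.0]
contact_force: [0.1, 0.5, -0.1]
finger_gap: 0.0068
finger_force: 0.0
```

>>> apply_moves(slide=[[1.5,0,0],[2.4,0,0],[3.2,0,0],[4,0,0],[4.8,0,0],[5.6,0,0],[6.4,0,0],[7.2,0,0],[7.8,0,0],[7.8,0,0],[7.5,-1,-2],[7.5,-2,-3]], rot=[[0,0,0],[0,0,0],[0,0,0],[0,0,0],[0,0,0],[0,0,0],[0,0,0],[0,0,0],[0,0,0],[0,0,0],[0,0,0],[0,0,0]], hand=[0,0,0,0,0,0,0,0,0,0,0,35])

```text
t: 4.22
eef_pos: [0.6181, -0.1739, 0.236]
eef_rot: [3.141, -0.004, 0.002]
contact_force: [-0.4, -0.1, 0.4]
finger_gap: 0.0065
finger_force: 0.0
```

```bash
python3 - <<'E'
from h import *
np.set_printoptions(precision=4,suppress=True)
p,d=shot('scene','s1.png');h=cv2.cvtColor(p,cv2.COLOR_RGB2HSV)
def mat(c,p):
    h=cv2.cvtColor(p,cv2.COLOR_RGB2HSV)
    m=((h[...,0]>=10)&(h[...,0]<=28)&(h[...,1]>60)&(h[...,1]<190)&(h[...,2]>150)).astype(np.uint8)
    m[:140]=0
    n,l,st,ce=cv2.connectedComponentsWithStats(cv2.morphologyEx(m,cv2.MORPH_OPEN,np.ones((5,5))))
    i=1+np.argmax(st[1:,4]);v,u=np.nonzero(l==i)
    Q=np.array([atz(c,a,b,.004)[:2] for a,b in zip(u,v)])*1000
    print('mat',c,st[i],cv2.minAreaRect(Q.astype(np.float32)))
mat('scene',p)
p2,d2=shot('top','t1.png');mat('top',p2)
s=monitor.read_state();print(s['eef_pos'],s['eef_rot'],s['finger_gap'])
for c,i in(('top',(p2,d2)),('scene',(p,d))):
    print(c)
    for b in bars(c,img=i): print(*b)
# rack orientation: white track edge/ blue rails from top
X=cloud('top',d2)
h=cv2.cvtColor(p2,cv2.COLOR_RGB2HSV)
m=(h[...,0]>110)&(h[...,0]<128)&(h[...,1]>180)&(X[...,2]<.05)&(X[...,0]>.5)&(X[...,0]<.75)&(X[...,1]>-.25)&(X[...,1]<.3)
v,u=np.nonzero(m);Q=np.array([atz('top',a,b,.026)[:2] for a,b in zip(u,v)])
for w in(Q[Q[:,0]<.62],Q[Q[:,0]>.62]):
    print('rail',len(w),np.polyfit(w[:,1],w[:,0],1),w[:,1].min(),w[:,1].max())
m=(X[...,2]>.074)&(X[...,2]<.086)&(X[...,0]>.5)&(X[...,0]<.75)&(abs(X[...,1])<.2)
Q=X[m];
for w in(Q[Q[:,0]<.58],Q[Q[:,0]>.66]): print('wall',len(w),np.polyfit(w[:,1],w[:,0],1),w[:,1].min(),w[:,1].max())
E
```

```text
mat scene [381 216  26  35 623] ((377.8853759765625, 117.79798889160156), (150.5537872314453, 64.39771270751953), 32.9257926940918)Traceback (most recent call last):
  File "<stdin>", line 13, in <module>
  File "<stdin>", line 10, in mat
  File "h.py", line 12, in atz
    o,r=ray(c,u,v);return o+r*(z-o[2])/r[2]
        ~~~^^^^^^^
  File "h.py", line 9, in ray
    k=eyes.get_calibration(c);T=np.array(k['cam_to_world']);K=np.array(k['K'])
ValueError: time passes only in moves, steps and waits
```

View pics/s1.png

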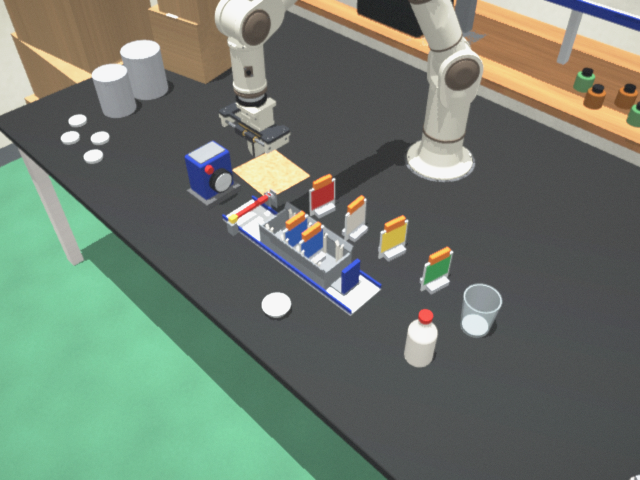

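The flag is down across the slideway, with its tip at (233,220). The gripper hovers above it.

```bash
cat >> h.py <<'E'
import functools
class _E:
    read_camera=staticmethod(eyes.read_camera)
    get_calibration=staticmethod(functools.lru_cache(None)(eyes.get_calibration))
eyes=_E
E
python3 - <<'E'
from h import *
np.set_printoptions(precision=4,suppress=True)
def mat(c,p):
    h=cv2.cvtColor(p,cv2.COLOR_RGB2HSV);u,v=proj(c,[.437,-.35,.004]).round().astype(int)
    m=((h[...,0]>=8)&(h[...,0]<=30)&(h[...,1]>40)&(h[...,2]>120)).astype(np.uint8)
    n,l=cv2.connectedComponents(cv2.morphologyEx(m,cv2.MORPH_OPEN,np.ones((3,3))))
    v,u=np.nonzero(l==l[v,u])
    Q=np.array([atz(c,a,b,.004)[:2] for a,b in zip(u,v)])*1000
    print('mat',c,cv2.minAreaRect(Q.astype(np.float32)))
i1=shot('scene');i2=shot('top')
mat('scene',i1[0]);mat('top',i2[0])
for c,i in(('top',i2),('scene',i1)):
    print(c)
    for b in bars(c,img=i): print(*b)
p2,d2=i2;X=cloud('top',d2);h=cv2.cvtColor(p2,cv2.COLOR_RGB2HSV)
m=(h[...,0]>110)&(h[...,0]<128)&(h[...,1]>180)&(X[...,2]<.05)&(X[...,0]>.5)&(X[...,0]<.75)&(X[...,1]>-.25)&(X[...,1]<.3)
v,u=np.nonzero(m);Q=np.array([atz('top',a,b,.026)[:2] for a,b in zip(u,v)])
for w in(Q[Q[:,0]<.62],Q[Q[:,0]>.62]): print('rail',len(w),np.polyfit(w[:,1],w[:,0],1),w[:,1].min(),w[:,1].max())
m=(X[...,2]>.074)&(X[...,2]<.086)&(X[...,0]>.5)&(X[...,0]<.75)&(abs(X[...,1])<.2);Q=X[m]
for w in(Q[Q[:,0]<.59],Q[Q[:,0]>.65]): print('wall',len(w),np.polyfit(w[:,1],w[:,0],1),w[:,1].min(),w[:,1].max())
E
```

```text
mat scene ((439.46173095703125, -340.93658447265625), (196.5272979736328, 176.60292053222656), 85.24000549316406)
mat top ((438.31109619140625, -345.0310974121094), (190.82313537597656, 168.93850708007812), 85.39228820800781)
top
[0.6229 0.0259 0.135 ] -0.4 58 11 [339. 221.]
[ 0.6214 -0.0338  0.1349] -0.7 58 11 [367. 222.]
[0.4491 0.3098 0.1209] -14.2 60 13 [206. 301.]
[0.452  0.0291 0.1208] 3.4 58 11 [337. 302.]
[ 0.4471 -0.1067  0.1209] -9.5 59 13 [399. 304.]
[0.4369 0.1543 0.1212] -13.2 60 12 [278. 308.]
scene
[-0.6677  0.3148  0.0926] -64.5 56 49 [628.  93.]
[-0.589   0.2363  0.0914] -61.3 58 56 [596.  93.]
[ 0.4479 -0.1037  0.1196] -9.6 66 18 [322. 182.]
[0.4548 0.0327 0.1205] 7.2 63 16 [355. 204.]
[ 0.6225 -0.0299  0.1326] 0.8 62 17 [295. 221.]
[0.4391 0.1575 0.1195] -11.3 62 18 [395. 224.]
[0.6242 0.0318 0.1336] -1.2 65 15 [311. 232.]
[0.4504 0.3134 0.1206] -12.2 62 16 [439. 256.]
rail 70 [-0.0149  0.5619] -0.24663409730535557 -0.12962166581626355
rail 1 [-2.2135  0.3402] -0.15368332844813531 -0.15368332844813531
wall 246 [-0.0026  0.575 ] -0.12955107594490456 0.11965472910348007
wall 303 [-0.0014  0.6694] -0.12947824687573528 0.11904034481894357<stdin>:18: RankWarning: Polyfit may be poorly conditioned
```

>>> apply_moves(slide=[[0.15,-2.4,0],[0.15,-4.6,0],[0.15,-5.7,0.5],[0.15,-5.7,2],[0.15,-5.7,3.5],[0.15,-5.7,4.5],[0.15,-5.7,5.1],[0.15,-5.7,5.1],[0.15,-5.7,5.1],[0.15,-5.7,5.1],[0.15,-5.7,5.1],[0.15,-5.7,5.1]], rot=[[0,0,0],[0,0,0],[0,0,0],[0,0,0],[0,0,0],[0,0,0],[0,0,0],[0,0,0],[0,0,0],[0,0,0],[0,0,0],[0,0,0]], hand=[35,35,35,35,35,35,35,35,5,5,5,5], newtons=25)

```text
t: 5.92
eef_pos: [0.6225, -0.0296, 0.107]
eef_rot: [3.141, 0.001, 0.001]
contact_force: [-0.3, -0.1, -0.8]
finger_gap: 0.0058
finger_force: 0.0
```

```bash
python3 - <<'E'
from h import *
p,d=shot('scene');cv2.imwrite('pics/s2.png',cv2.resize(p[130:330,200:460,::-1],(780,600)))
s=monitor.read_state();print(s['eef_pos'],s['finger_gap'],s['finger_force'],s['contact_force'])
E
```

```text
[ 0.62246092 -0.02957901  0.10691962] 0.0053305737500171846 0.0 [ 0.1708974  -0.13360843  0.36036478]
```

View pics/s2.png

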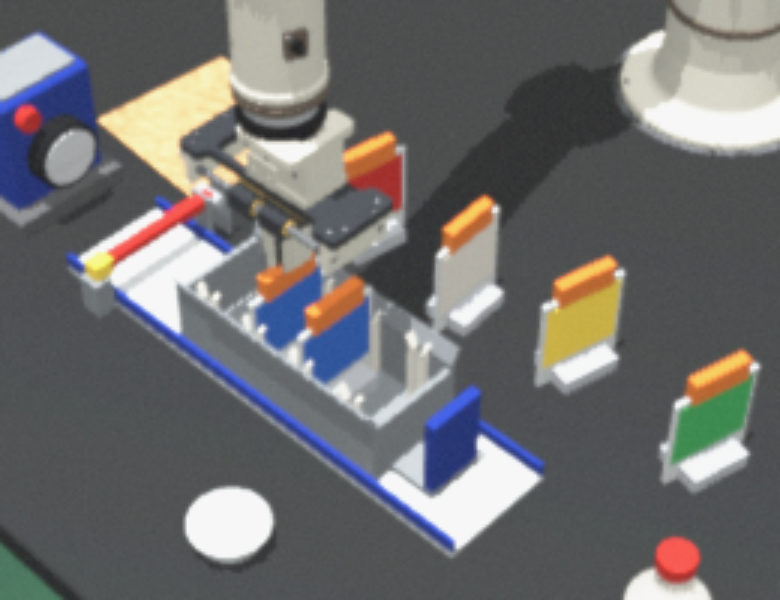

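```bash
python3 - <<'E'
from h import *
a=proj('scene',[.6225,-.0296,.107]);print(a,(a-[200,130])*3, proj('scene',[.618,-.174,.236]))
i=shot('top');p,d=i
cv2.imwrite('pics/t2.png',cv2.resize(p[140:340,240:500,::-1],(780,600)))
c=(proj('top',[.6225,-.0296,.107])-[240,140])*3;print(c)
E
```

```text
[295.84679868 224.8375484 ] [287.54039603 284.51264521] [257.38693592 162.53615489]
[371.88179328 248.58250738]
```

View pics/t2.png

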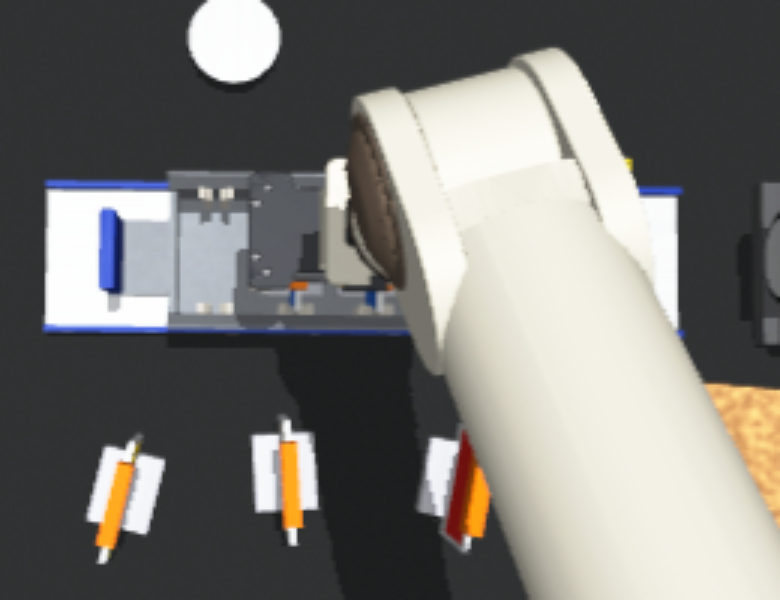

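```bash
python3 - <<'E'
from h import *
np.set_printoptions(precision=3,suppress=True)
for z in(.16,.2): print(z,atz('top',240+285/3,140+230/3,z),atz('top',240+250/3,140+172/3,z),atz('top',240+250/3,140+288/3,z))
p,d=shot('scene');X=cloud('scene',d)
for b in bars('scene',img=(p,d)): print(*b)
for v in range(200,228,2): print(v,[ (tuple((X[v,u]*1000).round().astype(int)),tuple(p[v,u])) for u in (291,295,299)])
E
```

```text
0.16 [0.63  0.037 0.16 ] [0.67  0.061 0.16 ] [0.59 0.06 0.16]
0.2 [0.627 0.038 0.2  ] [0.665 0.062 0.2  ] [0.588 0.061 0.2  ]
[-0.663  0.312  0.093] -82.4 58 54 [628.  93.]
[-0.588  0.234  0.091] -72.0 57 52 [596.  93.]
[ 0.446 -0.103  0.12 ] -6.7 61 21 [323. 181.]
[0.453 0.034 0.12 ] 0.8 61 17 [355. 204.]
[ 0.642 -0.03   0.134] -8.2 24 16 [293. 223.]
[0.439 0.158 0.12 ] -9.0 64 16 [394. 224.]
[0.624 0.029 0.134] 1.5 65 14 [311. 231.]
[0.449 0.314 0.12 ] -13.6 63 16 [439. 256.]
200 [((np.int64(653), np.int64(-10), np.int64(227)), (np.uint8(88), np.uint8(92), np.uint8(99))), ((np.int64(643), np.int64(-6), np.int64(224)), (np.uint8(85), np.uint8(79), np.uint8(67))), ((np.int64(647), np.int64(14), np.int64(238)), (np.uint8(57), np.uint8(58), np.uint8(57)))]
202 [((np.int64(657), np.int64(-5), np.int64(226)), (np.uint8(89), np.uint8(94), np.uint8(99))), ((np.int64(648), np.int64(0), np.int64(224)), (np.uint8(75), np.uint8(79), np.uint8(82))), ((np.int64(648), np.int64(15), np.int64(233)), (np.uint8(86), np.uint8(76), np.uint8(60)))]
204 [((np.int64(661), np.int64(-1), np.int64(225)), (np
[... 2714 characters left out ...]
.uint8(102), np.uint8(50))), ((np.int64(612), np.int64(-28), np.int64(111)), (np.uint8(178), np.uint8(102), np.uint8(58)))]
224 [((np.int64(644), np.int64(-24), np.int64(129)), (np.uint8(184), np.uint8(102), np.uint8(50))), ((np.int64(629), np.int64(-26), np.int64(117)), (np.uint8(179), np.uint8(100), np.uint8(49))), ((np.int64(610), np.int64(-30), np.int64(101)), (np.uint8(85), np.uint8(89), np.uint8(145)))]
226 [((np.int64(644), np.int64(-25), np.int64(120)), (np.uint8(182), np.uint8(102), np.uint8(52))), ((np.int64(624), np.int64(-31), np.int64(103)), (np.uint8(136), np.uint8(92), np.uint8(103))), ((np.int64(609), np.int64(-33), np.int64(91)), (np.uint8(46), np.uint8(85), np.uint8(155)))]
```

The picture shows the fingertips ending above the bar, at about z 0.138, while the reported TCP is at 0.107. I'll lift, open the hand and measure the tip height properly.

>>> apply_moves(slide=[[0,0,-2],[0,0,-4],[0,0,-4],[0,0,-4],[0,0,-4],[0,0,-4]], rot=[[0,0,0],[0,0,0],[0,0,0],[0,0,0],[0,0,0],[0,0,0]], hand=[35,35,35,35,35,35])

```text
t: 6.82
eef_pos: [0.6214, -0.0296, 0.2051]
eef_rot: [-3.141, -0.001, 0.004]
contact_force: [-0.3, -0.0, 0.3]
finger_gap: 0.0349
finger_force: 0.0
```

```bash
python3 - <<'E'
from h import *
np.set_printoptions(precision=3,suppress=True)
p,d=shot('scene');X=cloud('scene',d);s=monitor.read_state();e=s['eef_pos'];print(e,s['finger_gap'])
for b in bars('scene',img=(p,d)): print(*b)
m=(np.linalg.norm(X[...,:2]-e[:2],axis=-1)<.06)&(X[...,2]>.143)&(X[...,2]<e[2]+.06)
Q=X[m]
for z in np.arange(.14,.27,.008):
    w=Q[(Q[:,2]>=z)&(Q[:,2]<z+.008)]
    if len(w): print(round(z,3),len(w),np.percentile(w,[5,95],axis=0)[:,:2].ravel())
u,v=proj('scene',e).astype(int);print(u,v)
cv2.imwrite('pics/s3.png',cv2.resize(p[v-60:v+60,u-80:u+80,::-1],(800,600)))
E
```

```text
[ 0.622 -0.03   0.205] 0.03479605818917692
[-0.586  0.237  0.094] -67.6 54 52 [598.  93.]
[-0.669  0.315  0.092] 43.1 61 57 [628.  93.]
[ 0.446 -0.096  0.11 ] -5.0 58 7 [324. 183.]
[0.455 0.032 0.12 ] 6.0 62 16 [355. 204.]
[ 0.622 -0.03   0.134] 0.9 60 17 [295. 220.]
[0.44  0.158 0.12 ] -10.6 64 18 [395. 224.]
[0.622 0.03  0.134] 3.0 61 16 [311. 231.]
[0.45  0.314 0.12 ] -13.3 65 17 [439. 256.]
0.228 8 [ 0.613 -0.051  0.632 -0.023]
0.236 25 [ 0.614 -0.057  0.635 -0.001]
0.244 44 [ 0.618 -0.055  0.635  0.005]
0.252 41 [ 0.62  -0.06   0.635  0.006]
0.26 30 [ 0.622 -0.059  0.634  0.009]
294 197
```

View pics/s3.png

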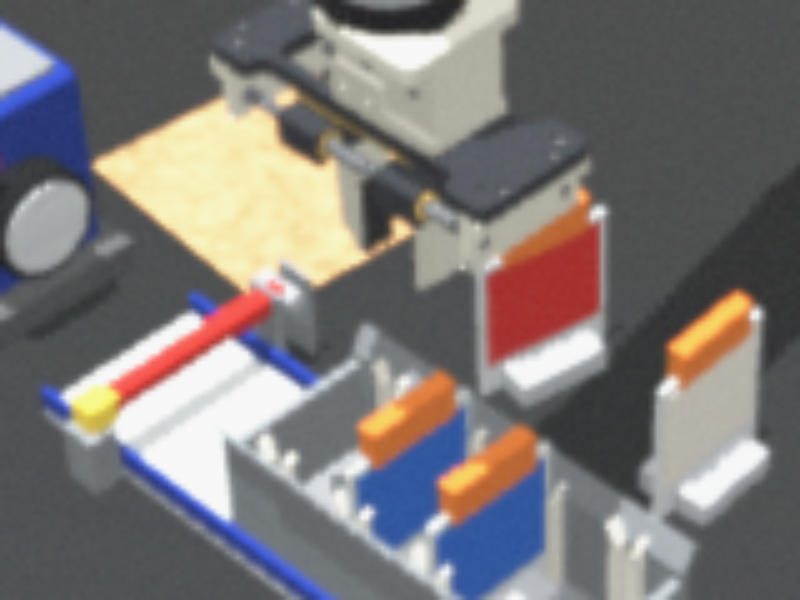

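The hand is above the bars with its fingertips visibly higher than reported, ending near crop pixels (435,285) and (375,248). I'll work out the height offset from those.

```bash
python3 - <<'E'
from h import *
np.set_printoptions(precision=4,suppress=True)
o=None
for (a,b),y in(((415,290),-.007),((437,283),-.007),((450,280),-.007),((375,250),-.047),((388,243),-.047)):
    o,r=ray('scene',214+a/5,137+b/5);print(o+r*(y-o[1])/r[1])
p,d=shot('top');X=cloud('top',d);e=monitor.read_state()['eef_pos']
m=(np.linalg.norm(X[...,:2]-e[:2],axis=-1)<.12)&(X[...,2]>.2);Q=X[m];print(np.percentile(Q[:,2],[2,10,50]))
E
```

```text
[ 0.6341 -0.007   0.2339]
[ 0.6189 -0.007   0.229 ]
[ 0.6099 -0.007   0.2253]
[ 0.6238 -0.047   0.23  ]
[ 0.6147 -0.047   0.2291]
[0.3421 0.4414 0.6543]
```

>>> apply_moves(slide=[[0,0,1.5],[0,0,3],[0,0,4.4],[0,0,5.2],[0,0,5.2],[0,0,5.2],[0,0,5.2],[0,0,5.2],[0,0,5.2]], rot=[[0,0,0],[0,0,0],[0,0,0],[0,0,0],[0,0,0],[0,0,0],[0,0,0],[0,0,0],[0,0,0]], hand=[35,35,35,35,35,5,5,5,5], newtons=30)

```text
t: 8.05
eef_pos: [0.6233, -0.0315, 0.0778]
eef_rot: [3.139, -0.001, 0.003]
contact_force: [-0.1, -4.3, 5.0]
finger_gap: 0.0116
finger_force: 30.0
```

>>> apply_moves(slide=[[0,0,-0.8],[0,0,-2],[0,0,-3.6],[-0.5,1,-4.6],[-1.6,3,-4.6],[-2.7,5,-4.6],[-3.8,7.1,-4.6],[-4.9,9.2,-4.6],[-6,11.3,-4.6],[-7,13.3,-4.6],[-7.4,14.1,-4.4],[-7.4,14.1,-4.4]], rot=[[0,0,0],[0,0,0],[0,0,0],[0,0,0],[0,0,0],[0,0,0],[0,0,0],[0,0,0],[0,0,0],[0,0,0],[0,0,0],[0,0,0]], hand=[5,5,5,5,5,5,5,5,5,5,5,5])

```text
t: 9.55
eef_pos: [0.4364, -0.3827, 0.1862]
eef_rot: [-3.14, 0.003, 0.001]
contact_force: [0.0, 0.7, -2.8]
finger_gap: 0.0118
finger_force: 30.0
```

>>> apply_moves(slide=[[0,0,1.5],[0,0,3],[0,0,4],[0,0,4.5],[0,0,4.73],[0,0,4.73],[0,0,4.73],[0,0,4.73],[0,0,4.73],[0,0,3.5],[0,0,1.5],[0,0,-0.5]], rot=[[0,0,0],[0,0,0],[0,0,0],[0,0,0],[0,0,0],[0,0,0],[0,0,0],[0,0,0],[0,0,0],[0,0,0],[0,0,0],[0,0,0]], hand=[5,5,5,5,5,5,35,35,35,35,35,35])

```text
t: 11.05
eef_pos: [0.4373, -0.3821, 0.2005]
eef_rot: [-3.141, -0.001, 0.0]
contact_force: [-0.7, 0.3, -0.9]
finger_gap: 0.0352
finger_force: 0.0
```

>>> apply_moves(slide=[[0.9,-2,0],[1.8,-4,0],[2.7,-6,0],[3.6,-8,0],[4.5,-10,0],[5.4,-12,0],[6.3,-14,0],[7.1,-15.7,0],[7.43,-16.4,0],[7.43,-16.4,1.2],[7.43,-16.4,1.4],[7.43,-16.4,1.4]], rot=[[0,0,0],[0,0,0],[0,0,0],[0,0,0],[0,0,0],[0,0,0],[0,0,0],[0,0,0],[0,0,0],[0,0,0],[0,0,0],[0,0,0]], hand=[35,35,35,35,35,35,35,35,35,35,35,35])

```text
t: 12.55
eef_pos: [0.6227, 0.0265, 0.1641]
eef_rot: [3.141, -0.001, -0.001]
contact_force: [-0.5, 0.1, -0.3]
finger_gap: 0.0349
finger_force: 0.0
```

```bash
python3 - <<'E'
from h import *
for b in bars('scene'): print(*b)
print(monitor.read_state()['eef_pos'])
E
```

```text
[-0.6634  0.3173  0.0916] -60.1 61 50 [628.  93.]
[-0.5823  0.235   0.0925] -78.6 55 52 [596.  93.]
[ 0.438  -0.3779  0.1239] 6.0 62 19 [260. 139.]
[0.4554 0.0325 0.1202] 2.6 63 17 [356. 204.]
[0.4402 0.1574 0.1202] -13.3 63 16 [395. 224.]
[0.6239 0.0291 0.1335] -0.1 65 17 [311. 231.]
[0.449  0.3142 0.1201] -12.6 63 16 [439. 256.]
[0.62323506 0.02679282 0.16468045]
```

>>> apply_moves(slide=[[0,-0.08,1.2],[0,-0.08,2.4],[0,-0.08,3.2],[0,-0.08,3.5],[0,-0.08,3.5],[0,-0.08,3.5],[0,-0.08,3.5],[0,-0.08,3.5],[0,-0.08,3.5],[0,-0.08,3.5]], rot=[[0,0,0],[0,0,0],[0,0,0],[0,0,0],[0,0,0],[0,0,0],[0,0,0],[0,0,0],[0,0,0],[0,0,0]], hand=[35,35,35,35,35,35,5,5,5,5])

```text
t: 13.85
eef_pos: [0.6231, 0.0289, 0.0766]
eef_rot: [3.141, 0.0, 0.0]
contact_force: [-0.5, -2.1, 1.1]
finger_gap: 0.0118
finger_force: 30.0
```

>>> apply_moves(slide=[[0,0,-0.8],[0,0,-2],[0,0,-3.6],[-0.5,1,-4.6],[-1.6,3,-4.6],[-2.7,5,-4.6],[-3.8,7.1,-4.6],[-4.9,9.2,-4.6],[-6,11.2,-4.6],[-6.9,12.7,-4.4],[-7.2,13.2,-4.4],[-7.2,13.2,-4.4]], rot=[[0,0,0],[0,0,0],[0,0,0],[0,0,0],[0,0,0],[0,0,0],[0,0,0],[0,0,0],[0,0,0],[0,0,0],[0,0,0],[0,0,0]], hand=[5,5,5,5,5,5,5,5,5,5,5,5])

```text
t: 15.35
eef_pos: [0.4433, -0.3001, 0.1871]
eef_rot: [-3.141, 0.001, -0.001]
contact_force: [0.2, -0.1, -3.7]
finger_gap: 0.0119
finger_force: 30.0
```

>>> apply_moves(slide=[[0,0,1.5],[0,0,3],[0,0,4],[0,0,4.6],[0,0,4.8],[0,0,4.8],[0,0,4.8],[0,0,4.8],[0,0,4.8],[0,0,3.5],[0,0,1.5],[0,0,-0.5]], rot=[[0,0,0],[0,0,0],[0,0,0],[0,0,0],[0,0,0],[0,0,0],[0,0,0],[0,0,0],[0,0,0],[0,0,0],[0,0,0],[0,0,0]], hand=[5,5,5,5,5,5,35,35,35,35,35,35])

```text
t: 16.85
eef_pos: [0.443, -0.3001, 0.2005]
eef_rot: [-3.141, -0.001, 0.0]
contact_force: [0.9, -1.7, 0.5]
finger_gap: 0.0347
finger_force: 0.0
```

```bash
python3 - <<'E'
from h import *
for c in('scene','top'):
  for b in bars(c): print(*b)
print(monitor.read_state()['eef_pos'])
E
```

```text
[-0.6653  0.3157  0.0924] 7.6 58 57 [628.  92.]
[-0.583   0.2365  0.0924] -77.6 56 55 [597.  93.]
[ 0.4392 -0.3799  0.1239] -0.2 63 20 [260. 139.]
[ 0.4453 -0.2965  0.1246] -1.2 60 18 [277. 151.]
[ 0.4485 -0.1036  0.1195] -5.1 64 20 [322. 182.]
[0.4516 0.032  0.1199] 3.2 60 16 [355. 204.]
[0.438  0.1575 0.1194] -13.7 61 17 [395. 225.]
[0.4518 0.3141 0.1207] -13.7 63 19 [439. 256.]
[0.4486 0.3058 0.12  ] -4.8 60 11 [208. 301.]
[ 0.4478 -0.1012  0.1191] -9.9 57 1 [397. 303.]
[ 0.4471 -0.1117  0.1208] -7.5 58 5 [402. 304.]
[ 0.4470696  -0.30228241  0.20513264]
```

>>> apply_moves(slide=[[0.14,-2,0],[0.14,-4,0],[0.14,-6,0],[0.14,-7.5,0.3],[0.14,-7.74,1.5],[0.14,-7.74,3],[0.14,-7.74,4.5],[0.14,-7.74,5.5],[0.14,-7.74,5.5],[0.14,-7.74,5.5],[0.14,-7.74,5.5],[0.14,-7.74,5.5]], rot=[[0,0,0.5],[0,0,1],[0,0,1.5],[0,0,1.5],[0,0,1.5],[0,0,1.5],[0,0,1.5],[0,0,1.5],[0,0,1.5],[0,0,1.5],[0,0,1.5],[0,0,1.5]], hand=[35,35,35,35,35,35,35,35,35,5,5,5])

```text
t: 18.45
eef_pos: [0.4473, -0.107, 0.0624]
eef_rot: [3.131, -0.246, 0.003]
contact_force: [-0.6, -0.3, -2.0]
finger_gap: 0.0118
finger_force: 29.9
```

>>> apply_moves(slide=[[0,0,-0.8],[0,0,-2.2],[0,0,-4],[0.2,0,-5],[1.5,-0.4,-5],[3.2,-0.8,-5],[5,-1.25,-5],[6.5,-1.6,-5],[6.88,-1.69,-5],[6.88,-1.69,-5],[6.88,-1.69,-5]], rot=[[0,0,0],[0,0,0],[0,0,0],[0,0,0],[0,0,-0.4],[0,0,-0.8],[0,0,-1.2],[0,0,-1.5],[0,0,-1.5],[0,0,-1.5],[0,0,-1.5]], hand=[5,5,5,5,5,5,5,5,5,5,5])

```text
t: 19.82
eef_pos: [0.6216, -0.0921, 0.1864]
eef_rot: [3.141, 0.001, -0.002]
contact_force: [0.6, -0.2, -1.9]
finger_gap: 0.0119
finger_force: 30.0
```

```bash
python3 - <<'E'
from h import *
p,d=shot('scene')
for b in bars('scene',zmax=.3,img=(p,d)): print(*b)
s=monitor.read_state();print(s['eef_pos'],s['eef_rot'])
# red plate edges along x at plate
X=cloud('scene',d);h=cv2.cvtColor(p,cv2.COLOR_RGB2HSV)
m=((h[...,0]<6)|(h[...,0]>174))&(h[...,1]>150)&(X[...,2]>.1)&(abs(X[...,1]+.09)<.03)
Q=X[m];print(len(Q),np.percentile(Q,[3,50,97],axis=0))
cv2.imwrite('pics/s4.png',cv2.resize(p[120:300,190:430,::-1],(800,600)))
E
```

```text
[-0.6659  0.3143  0.0914] -70.5 60 58 [627.  93.]
[-0.5934  0.2339  0.0908] 62.4 57 56 [596.  93.]
[ 0.64   -0.0921  0.2426] 47.7 25 16 [273. 182.]
[0.4539 0.0332 0.1202] 5.5 63 16 [355. 204.]
[0.4394 0.1577 0.1195] -13.0 62 15 [395. 224.]
[0.4493 0.3139 0.1202] -14.6 62 17 [439. 256.]
[ 0.6217706  -0.09222927  0.18658934] [ 3.14082098e+00  5.63027317e-04 -1.47439399e-03]
351 [[ 0.58628271 -0.0927193   0.15006286]
 [ 0.62556977 -0.08870481  0.17800814]
 [ 0.65564337 -0.08467758  0.20966025]]
```

View pics/s4.png

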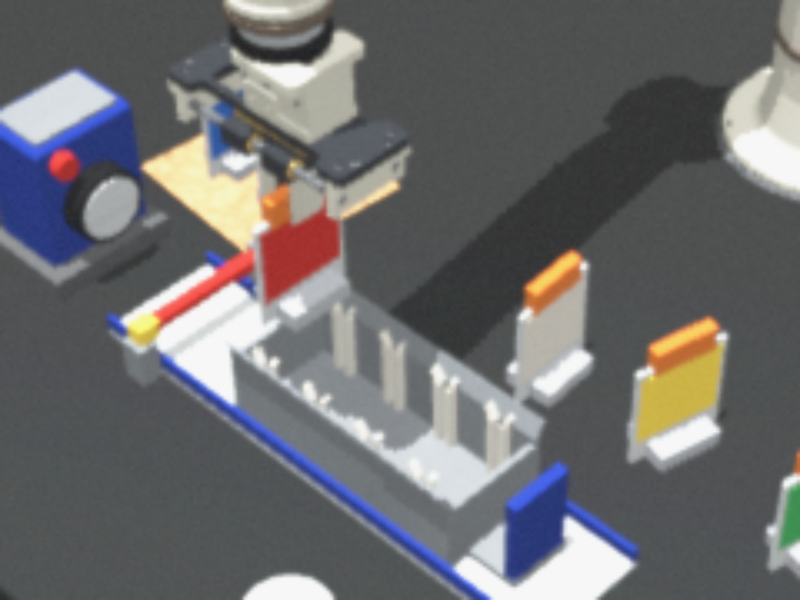

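The red panel hangs level over the front slot (crop 300,255), and the rack is otherwise empty. I'll lower it.

>>> apply_moves(slide=[[0.05,-0.02,0.8],[0.05,-0.02,1.4],[0.05,-0.02,2],[0.05,-0.02,2.6],[0.05,-0.02,3.2],[0.05,-0.02,3.8],[0.05,-0.02,4.2],[0.05,-0.02,4.4],[0.05,-0.02,4.4]], rot=[[0,0,0],[0,0,0],[0,0,0],[0,0,0],[0,0,0],[0,0,0],[0,0,0],[0,0,0],[0,0,0]], hand=[5,5,5,5,5,5,5,5,5])

```text
t: 21.0
eef_pos: [0.6243, -0.0915, 0.0767]
eef_rot: [3.141, 0.001, -0.0]
contact_force: [0.5, -1.4, -1.5]
finger_gap: 0.0118
finger_force: 30.0
```

>>> apply_moves(slide=[[0,0,0.05],[0,0,0.05],[0,0,0],[0,0,-1.5],[0,0,-3],[0,0,-4.5],[-1.5,-1,-4.9],[-3.3,-2.3,-4.9],[-5,-3.6,-4.9],[-6.5,-4.6,-4.5],[-6.84,-4.86,-3.9],[-6.84,-4.86,-3.9]], rot=[[0,0,0],[0,0,0],[0,0,0],[0,0,0],[0,0,0],[0,0,0],[0,0,-0.3],[0,0,-0.6],[0,0,-0.6],[0,0,-0.6],[0,0,-0.6],[0,0,-0.6]], hand=[30,30,30,30,30,30,35,35,35,35,35,35])

```text
t: 22.5
eef_pos: [0.4525, 0.0301, 0.1735]
eef_rot: [3.139, 0.102, -0.001]
contact_force: [-0.2, -0.5, 0.5]
finger_gap: 0.0351
finger_force: 0.0
```

```bash
python3 - <<'E'
from h import *
for c in('scene','top'):
  for b in bars(c): print(*b)
s=monitor.read_state();print(s['eef_pos'],s['eef_rot'])
E
```

```text
[-0.5857  0.2376  0.0919] -52.8 56 53 [596.  93.]
[-0.6698  0.3106  0.0923] 74.0 60 55 [628.  93.]
[ 0.4392 -0.3797  0.1244] 0.9 65 19 [260. 139.]
[ 0.4451 -0.2962  0.1237] 3.0 65 18 [277. 151.]
[0.4549 0.0322 0.1206] 5.5 64 16 [356. 204.]
[ 0.6249 -0.087   0.1342] 0.5 59 17 [281. 210.]
[0.4392 0.1581 0.1192] -12.6 61 17 [394. 225.]
[0.4513 0.3136 0.1194] -15.4 64 15 [439. 256.]
[ 0.6231 -0.092   0.135 ] -0.0 60 11 [394. 222.]
[0.4767 0.0313 0.1215] -88.2 9 9 [336. 289.]
[0.4489 0.3101 0.1208] -14.1 60 13 [206. 302.]
[ 0.4435 -0.302   0.1243] 1.3 60 14 [489. 307.]
[0.4372 0.1542 0.1211] -13.4 59 12 [278. 308.]
[ 0.4376 -0.3836  0.1244] 1.5 60 13 [527. 310.]
[0.45451726 0.02952677 0.17436495] [-3.13972925e+00 -9.85050281e-02 -1.60574190e-03]
```

>>> apply_moves(slide=[[0,0,1.5],[0,0,3],[0,0,4],[0,0,4.42],[0,0,4.42],[0,0,4.42],[0,0,4.42],[0,0,4.42],[0,0,4.42]], rot=[[0,0,0],[0,0,0],[0,0,0],[0,0,0],[0,0,0],[0,0,0],[0,0,0],[0,0,0],[0,0,0]], hand=[35,35,35,35,35,5,5,5,5])

```text
t: 23.72
eef_pos: [0.4539, 0.03, 0.0642]
eef_rot: [3.14, 0.1, 0.002]
contact_force: [-0.5, -0.8, 4.8]
finger_gap: 0.0115
finger_force: 30.0
```

>>> apply_moves(slide=[[0,0,-0.8],[0,0,-2.2],[0,0,-4],[0.2,0,-5],[1.5,0.65,-5],[3.2,1.4,-5],[5,2.2,-5],[6.3,2.75,-5],[6.67,2.89,-5],[6.67,2.89,-5],[6.67,2.89,-5]], rot=[[0,0,0],[0,0,0],[0,0,0],[0,0,0],[0,0,0.2],[0,0,0.4],[0,0,0.6],[0,0,0.6],[0,0,0.6],[0,0,0.6],[0,0,0.6]], hand=[5,5,5,5,5,5,5,5,5,5,5])

```text
t: 25.1
eef_pos: [0.6228, -0.0304, 0.1884]
eef_rot: [-3.141, -0.004, 0.002]
contact_force: [0.4, -0.3, -1.7]
finger_gap: 0.012
finger_force: 30.0
```

>>> apply_moves(slide=[[0.02,0.04,0.8],[0.02,0.04,1.4],[0.02,0.04,2],[0.02,0.04,2.6],[0.02,0.04,3.2],[0.02,0.04,3.8],[0.02,0.04,4.2],[0.02,0.04,4.42],[0.02,0.04,4.42]], rot=[[0,0,0],[0,0,0],[0,0,0],[0,0,0],[0,0,0],[0,0,0],[0,0,0],[0,0,0],[0,0,0]], hand=[5,5,5,5,5,5,5,5,5])

```text
t: 26.22
eef_pos: [0.6252, -0.0321, 0.0785]
eef_rot: [-3.142, -0.002, -0.002]
contact_force: [1.0, 0.1, -2.1]
finger_gap: 0.0118
finger_force: 30.0
```

>>> apply_moves(slide=[[0,0,0.08],[0,0,0.08],[0,0,0],[0,0,-1.5],[0,0,-3],[0,0,-4.5],[-1.5,-1.5,-4.9],[-3.2,-3.2,-4.9],[-4.9,-4.9,-4.9],[-6.5,-6.5,-4.5],[-7.44,-7.48,-3.9],[-7.44,-7.48,-3.9]], rot=[[0,0,0],[0,0,0],[0,0,0],[0,0,0],[0,0,0],[0,0,0],[0,0,0.6],[0,0,1.2],[0,0,1.8],[0,0,2.15],[0,0,2.15],[0,0,2.15]], hand=[30,30,30,30,30,30,35,35,35,35,35,35])

```text
t: 27.72
eef_pos: [0.436, 0.1564, 0.1753]
eef_rot: [3.122, -0.343, -0.001]
contact_force: [0.0, -1.4, 0.8]
finger_gap: 0.0351
finger_force: 0.0
```

```bash
python3 - <<'E'
from h import *
for c in('scene','top'):
  for b in bars(c)[2*(c=='scene'):]: print(*b)
s=monitor.read_state();print(s['eef_pos'],s['eef_rot'])
E
```

```text
[ 0.4398 -0.38    0.1237] -0.8 61 20 [260. 139.]
[ 0.445  -0.2969  0.1246] -1.3 61 16 [277. 151.]
[ 0.6252 -0.0885  0.134 ] 2.5 60 18 [280. 210.]
[ 0.6242 -0.0299  0.1341] 2.7 61 16 [295. 221.]
[0.4388 0.1581 0.1195] -16.7 62 18 [394. 224.]
[0.451  0.3135 0.1207] -11.9 63 16 [439. 256.]
[ 0.6236 -0.0341  0.1351] 0.1 58 11 [367. 221.]
[ 0.6231 -0.0921  0.135 ] -0.6 60 11 [394. 222.]
[0.4494 0.3101 0.1207] -14.1 60 13 [206. 302.]
[ 0.4433 -0.3016  0.1243] 0.9 60 14 [489. 307.]
[0.4583 0.1493 0.1216] -13.8 16 12 [281. 298.]
[ 0.4376 -0.3837  0.1243] 2.7 60 15 [527. 310.]
[0.43910291 0.15432542 0.17598113] [ 3.12172281e+00 -3.50627264e-01  1.85125702e-03]
```

Two panels are seated at the right height. Next I'll grip yellow.

>>> apply_moves(slide=[[0.03,0,1.5],[0.03,0,3],[0.03,0,4],[0.03,0,4.5],[0.03,0,4.5],[0.03,0,4.5],[0.03,0,4.5],[0.03,0,4.5],[0.03,0,4.5]], rot=[[0,0,0],[0,0,0],[0,0,0],[0,0,0],[0,0,0],[0,0,0],[0,0,0],[0,0,0],[0,0,0]], hand=[35,35,35,35,35,5,5,5,5])

```text
t: 28.95
eef_pos: [0.44, 0.1545, 0.0637]
eef_rot: [-3.122, 0.352, -0.002]
contact_force: [-0.5, 0.1, 4.4]
finger_gap: 0.0118
finger_force: 30.0
```

>>> apply_moves(slide=[[0,0,-0.8],[0,0,-2.2],[0,0,-4],[0.2,0,-5],[1.8,0.7,-5],[3.7,1.45,-5],[5.6,2.2,-5],[7.4,2.9,-5],[8.37,3.29,-5],[8.37,3.29,-5],[8.37,3.29,-5]], rot=[[0,0,0],[0,0,0],[0,0,0],[0,0,0],[0,0,-0.5],[0,0,-1],[0,0,-1.6],[0,0,-2.15],[0,0,-2.15],[0,0,-2.15],[0,0,-2.15]], hand=[5,5,5,5,5,5,5,5,5,5,5])

```text
t: 30.32
eef_pos: [0.6236, 0.0284, 0.1871]
eef_rot: [-3.141, -0.003, 0.004]
contact_force: [0.2, 1.0, -4.1]
finger_gap: 0.0118
finger_force: 30.0
```

>>> apply_moves(slide=[[0,0,0.8],[0,0,1.4],[0,0,2],[0,0,2.6],[0,0,3.2],[0,0,3.8],[0,0,4.2],[0,0,4.42],[0,0,4.42]], rot=[[0,0,0],[0,0,0],[0,0,0],[0,0,0],[0,0,0],[0,0,0],[0,0,0],[0,0,0],[0,0,0]], hand=[5,5,5,5,5,5,5,5,5])

```text
t: 31.45
eef_pos: [0.6256, 0.0278, 0.078]
eef_rot: [-3.142, -0.002, -0.002]
contact_force: [0.4, 0.1, -3.5]
finger_gap: 0.0121
finger_force: 30.0
```

>>> apply_moves(slide=[[0,0,0.08],[0,0,0.08],[0,0,0],[0,0,-1.5],[0,0,-3],[0,0,-4.5],[-1.2,-2,-4.9],[-2.5,-4,-4.9],[-3.8,-6.1,-4.9],[-5.1,-8.2,-4.9],[-6.3,-10.2,-4.3],[-6.98,-11.3,-3.9]], rot=[[0,0,0],[0,0,0],[0,0,0],[0,0,0],[0,0,0],[0,0,0],[0,0,0.6],[0,0,1.2],[0,0,1.8],[0,0,2.3],[0,0,2.3],[0,0,2.3]], hand=[30,30,30,30,30,30,35,35,35,35,35,35])

```text
t: 32.95
eef_pos: [0.4505, 0.3091, 0.1759]
eef_rot: [-3.118, 0.372, 0.002]
contact_force: [-0.1, 0.0, -0.5]
finger_gap: 0.0354
finger_force: 0.0
```

```bash
python3 - <<'E'
from h import *
for c in('scene','top'):
  for b in bars(c)[2*(c=='scene'):]: print(*b)
s=monitor.read_state();print(s['eef_pos'],s['eef_rot'])
E
```

```text
[ 0.4408 -0.3797  0.1236] -2.5 65 19 [260. 139.]
[ 0.4435 -0.2954  0.1235] 4.1 64 21 [277. 151.]
[ 0.6231 -0.0885  0.1326] 5.9 59 17 [280. 210.]
[ 0.6249 -0.029   0.1332] 0.7 63 16 [295. 221.]
[0.6219 0.0315 0.1326] 2.2 62 14 [312. 234.]
[0.4493 0.3137 0.1203] -11.6 65 15 [439. 256.]
[0.6215 0.0255 0.1348] 0.5 60 11 [338. 222.]
[ 0.6235 -0.0342  0.1349] 0.0 58 11 [367. 221.]
[ 0.6232 -0.0922  0.1345] -0.0 60 11 [394. 222.]
[0.4681 0.3051 0.1207] -14.9 20 12 [208. 292.]
[ 0.4434 -0.301   0.1244] 3.0 60 15 [489. 307.]
[ 0.4378 -0.3836  0.1243] -0.0 60 15 [527. 310.]
[0.44624221 0.31420201 0.17555141] [-3.12131852  0.35348011  0.00319651]
```

>>> apply_moves(slide=[[0,0,0.5],[0,0,2],[0,0,3.2],[0,0,4.1],[0,0,4.5],[0,0,4.5],[0,0,4.5],[0,0,4.5],[0,0,4.5],[0,0,4.5]], rot=[[0,0,0],[0,0,0],[0,0,0],[0,0,0],[0,0,0],[0,0,0],[0,0,0],[0,0,0],[0,0,0],[0,0,0]], hand=[35,35,35,35,35,35,5,5,5,5])

```text
t: 34.3
eef_pos: [0.4523, 0.307, 0.0638]
eef_rot: [3.119, -0.375, 0.0]
contact_force: [-0.5, 1.0, 1.8]
finger_gap: 0.012
finger_force: 30.0
```

>>> apply_moves(slide=[[0,0,-0.8],[0,0,-2.2],[0,0,-4],[0.2,0.1,-5],[1.7,1.3,-5],[3.3,2.6,-5],[5,3.9,-5],[6.6,5.2,-5],[8,6.3,-5],[8.72,6.87,-5],[8.72,6.87,-5],[8.72,6.87,-5]], rot=[[0,0,0],[0,0,0],[0,0,0],[0,0,0],[0,0,-0.5],[0,0,-1],[0,0,-1.6],[0,0,-2.1],[0,0,-2.28],[0,0,-2.28],[0,0,-2.28],[0,0,-2.28]], hand=[5,5,5,5,5,5,5,5,5,5,5,5])

```text
t: 35.8
eef_pos: [0.6218, 0.0905, 0.1879]
eef_rot: [-3.141, -0.002, 0.004]
contact_force: [-0.2, -0.3, -3.3]
finger_gap: 0.012
finger_force: 30.0
```

```bash
python3 - <<'E'
from h import *
p,d=shot('scene');X=cloud('scene',d);h=cv2.cvtColor(p,cv2.COLOR_RGB2HSV)
s=monitor.read_state();print(s['eef_pos'],s['eef_rot'])
m=(h[...,0]>45)&(h[...,0]<85)&(h[...,1]>120)&(X[...,2]>.1)&(abs(X[...,1]-.09)<.04)
Q=X[m];print(len(Q),np.percentile(Q,[3,50,97],axis=0))
cv2.imwrite('pics/s5.png',cv2.resize(p[120:300,210:450,::-1],(800,600)))
E
```

```text
[0.62188048 0.0908349  0.18807253] [-3.14077437e+00 -3.16732878e-03  3.09649521e-03]
328 [[0.58019622 0.09052196 0.15045806]
 [0.62025338 0.09398687 0.17682805]
 [0.65183069 0.09707752 0.20510042]]
```

View pics/s5.png

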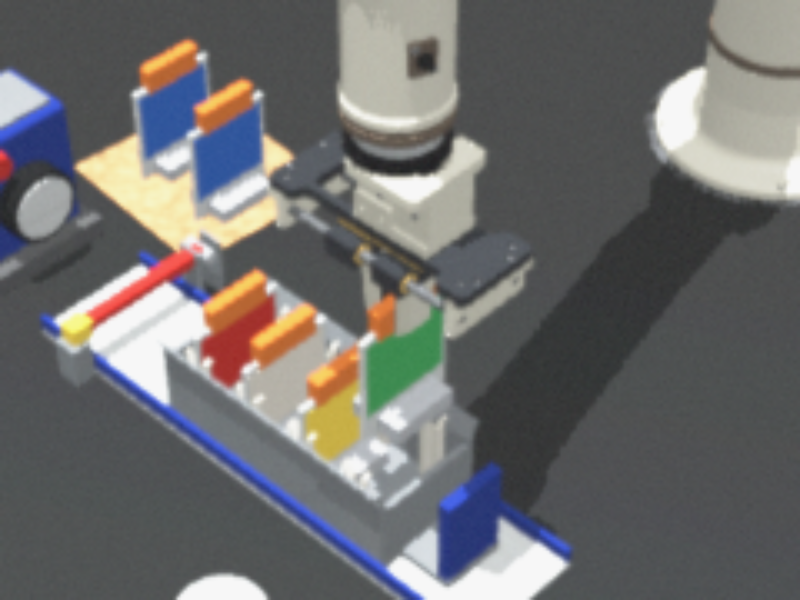

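Red, white and yellow are in the rack and both blues stand on the mat. Green hangs over slot 3 about 6 mm short in x, so I'll correct that and lower it.

>>> apply_moves(slide=[[0.25,0.09,0.2],[0.25,0.09,0.8],[0.25,0.09,1.4],[0.25,0.09,2],[0.25,0.09,2.6],[0.25,0.09,3.2],[0.25,0.09,3.8],[0.25,0.09,4.2],[0.25,0.09,4.44],[0.25,0.09,4.44]], rot=[[0,0,0],[0,0,0],[0,0,0],[0,0,0],[0,0,0],[0,0,0],[0,0,0],[0,0,0],[0,0,0],[0,0,0]], hand=[5,5,5,5,5,5,5,5,5,5])

```text
t: 37.1
eef_pos: [0.6289, 0.0859, 0.0779]
eef_rot: [3.141, -0.002, -0.003]
contact_force: [-4.5, -0.0, 2.1]
finger_gap: 0.0121
finger_force: 30.0
```

>>> apply_moves(slide=[[0,0,0],[0,0,0],[0,0,0],[0,0,-1.5],[0,0,-3],[0,0,-4.5],[-0.2,-2,-4.5],[-0.2,-4.2,-4.5],[-0.2,-6.2,-4.5],[-0.2,-6.9,-4],[-0.2,-6.9,-4],[-0.2,-6.9,-4]], rot=[[0,0,0],[0,0,0],[0,0,0],[0,0,0],[0,0,0],[0,0,0],[0,0,0],[0,0,0],[0,0,0],[0,0,0],[0,0,0],[0,0,0]], hand=[30,30,30,30,30,30,0,0,0,0,0,0])

```text
t: 38.6
eef_pos: [0.6252, 0.2553, 0.1768]
eef_rot: [3.139, -0.006, -0.002]
contact_force: [-0.2, -0.0, 0.5]
finger_gap: 0.0002
finger_force: 0.0
```

```bash
python3 - <<'E'
from h import *
np.set_printoptions(precision=4,suppress=True)
for c in('scene','top'):
  i=shot(c,'f_%s.png'%c)
  for b in bars(c,img=i)[2*(c=='scene'):]: print(*b)
  p,d=i;X=cloud(c,d);h=cv2.cvtColor(p,cv2.COLOR_RGB2HSV)
  m=((h[...,0]<6)|(h[...,0]>174))&(h[...,1]>150)&(X[...,2]>.03)&(X[...,2]<.075)&(abs(X[...,1]+.2)<.06)&(X[...,0]>.55)
  Q=X[m];print('flag',c,len(Q),np.percentile(Q,[3,50,97],axis=0)if len(Q) else'')
  for q in('rack_nose','rack_handle','stop_face'):
    for e in pinpoint(q,c)[:1]:
      v,u=e['position'];print(q,round(e['p'],2),atz(c,u,v,.076 if 'han' in q else .05))
s=monitor.read_state();print(s['eef_pos'],s['eef_rot'],s['finger_gap'])
E
```

```text
[ 0.4419 -0.3779  0.1233] 2.5 66 21 [260. 139.]
[ 0.4455 -0.2974  0.1233] 4.3 66 18 [277. 151.]
[ 0.6256 -0.0882  0.1334] 2.2 62 15 [280. 210.]
[ 0.6243 -0.0324  0.1341] 0.8 61 18 [294. 221.]
[0.6212 0.0313 0.1326] -1.8 62 16 [312. 234.]
[0.6246 0.0894 0.1338] -1.4 64 17 [327. 243.]
flag scene 148 [[ 0.5661 -0.2275  0.0464]
 [ 0.6117 -0.2184  0.054 ]
 [ 0.6705 -0.212   0.0592]]
rack_nose 0.78 [ 0.6338 -0.1257  0.05  ]
rack_handle 0.97 [0.6235 0.1801 0.076 ]
stop_face 0.65 [ 0.6314 -0.2145  0.05  ]
[0.6233 0.0842 0.135 ] 0.6 60 9 [312. 221.]
[0.6216 0.026  0.135 ] -0.4 60 11 [338. 222.]
[ 0.6236 -0.0362  0.1352] 0.1 58 11 [368. 221.]
[ 0.6232 -0.0922  0.1348] -0.1 60 11 [394. 222.]
[ 0.4433 -0.3014  0.1244] 0.8 60 14 [489. 307.]
[ 0.4378 -0.3839  0.1245] 0.8 60 15 [527. 310.]
flag top 320 [[ 0.5543 -0.229   0.046 ]
 [ 0.6169 -0.223   0.0551]
 [ 0.6749 -0.2184  0.0591]]
rack_nose 0.62 [ 0.6222 -0.1304  0.05  ]
stop_face 0.57 [ 0.6234 -0.2132  0.05  ]
[0.6248 0.2578 0.1775] [ 3.1412 -0.0029 -0.0005] 0.00021101491078060958
```

>>> apply_moves(slide=[[-0.05,0,1.8],[-0.05,0,3.6],[-0.05,0,4.8],[-0.05,0,5.08],[-0.05,1,5.08],[-0.05,1.9,5.08],[-0.05,2.3,5.08],[-0.05,2.7,5.08],[-0.05,3.1,5.08],[-0.05,3.5,5.08],[-0.05,3.9,5.08]], rot=[[0,0,0],[0,0,0],[0,0,0],[0,0,0],[0,0,0],[0,0,0],[0,0,0],[0,0,0],[0,0,0],[0,0,0],[0,0,0]], hand=[0,0,0,0,0,0,0,0,0,0,0])

```text
t: 40.38
eef_pos: [0.6231, 0.1696, 0.0515]
eef_rot: [-3.132, -0.007, -0.003]
contact_force: [-0.4, 12.8, -0.8]
finger_gap: 0.0005
finger_force: 6.4
```

>>> apply_moves(slide=[[0,0.25,0],[0,0.5,0],[0,0.75,0],[0,1,0],[0,1.25,0],[0,1.5,0],[0,1.75,0],[0,1.95,0],[0,1.95,0]], rot=[[0,0,0],[0,0,0],[0,0,0],[0,0,0],[0,0,0],[0,0,0],[0,0,0],[0,0,0],[0,0,0]], hand=[0,0,0,0,0,0,0,0,0])

```text
t: 41.5
eef_pos: [0.6235, 0.1197, 0.0515]
eef_rot: [-3.134, -0.006, -0.003]
contact_force: [0.2, 11.1, 1.4]
finger_gap: 0.0005
finger_force: 5.5
```

```bash
python3 - <<'E'
from h import *
for b in bars('scene')[2:]: print(*b)
s=monitor.read_state();print(s['eef_pos'],s['contact_force'])
E
```

```text
[ 0.4383 -0.3784  0.1238] 0.3 63 21 [260. 139.]
[ 0.4444 -0.2966  0.1236] 2.7 64 19 [277. 151.]
[ 0.6247 -0.1584  0.1336] 1.4 56 16 [263. 199.]
[ 0.6254 -0.103   0.1344] 1.2 58 18 [276. 208.]
[ 0.6231 -0.0402  0.1331] -2.8 65 18 [293. 221.]
[0.6507 0.0155 0.1311] 54.7 19 9 [302. 235.]
[0.6235005  0.11971816 0.05151782] [ 0.06554933 10.36147388  0.40777091]
```

>>> apply_moves(slide=[[0,0.15,0],[0,0.3,0],[0,0.4,0],[0,0.5,0],[0,0.6,0],[0,0.6,0]], rot=[[0,0,0],[0,0,0],[0,0,0],[0,0,0],[0,0,0],[0,0,0]], hand=[0,0,0,0,0,0])

```text
t: 42.3
eef_pos: [0.6235, 0.1057, 0.0515]
eef_rot: [-3.133, -0.007, -0.003]
contact_force: [-0.8, 12.3, 0.5]
finger_gap: 0.0003
finger_force: 6.2
```

>>> apply_moves(slide=[[0,0.1,0],[0,0.2,0],[0,0.3,0],[0,0.3,0]], rot=[[0,0,0],[0,0,0],[0,0,0],[0,0,0]], hand=[0,0,0,0])

```text
t: 42.8
eef_pos: [0.6234, 0.1021, 0.0516]
eef_rot: [-3.129, -0.011, -0.004]
contact_force: [0.2, 18.6, -0.1]
finger_gap: 0.0004
finger_force: 9.2
```

>>> apply_moves(slide=[[0,0.08,0],[0,0.16,0],[0,0.16,0]], rot=[[0,0,0],[0,0,0],[0,0,0]], hand=[0,0,0])

```text
t: 43.18
eef_pos: [0.623, 0.102, 0.0517]
eef_rot: [-3.126, -0.015, -0.003]
contact_force: [-0.7, 24.2, -0.9]
finger_gap: 0.0005
finger_force: 12.2
```

The rack has stopped against the flag: force is rising with no travel. I'll back off and check.

>>> apply_moves(slide=[[0,-0.3,0],[0,-0.7,0],[0,-1.5,0],[0,-3,0],[0,-4,-1.5],[0,-4,-3.5],[0,-4,-5],[0,-4,-5]], rot=[[0,0,0],[0,0,0],[0,0,0],[0,0,0],[0,0,0],[0,0,0],[0,0,0],[0,0,0]], hand=[0,0,0,0,0,0,0,0])

```text
t: 44.18
eef_pos: [0.626, 0.187, 0.1795]
eef_rot: [-3.14, 0.002, -0.01]
contact_force: [0.8, -0.3, -0.1]
finger_gap: 0.0007
finger_force: 0.0
```

```bash
python3 - <<'E'
from h import *
p,d=shot('scene')
for b in bars('scene',img=(p,d))[2:]: print(*b)
p2,d2=shot('top')
for b in bars('top',img=(p2,d2)): print(*b)
a=cv2.resize(p[110:310,170:430],(780,600))[...,::-1]
b=cv2.resize(p2[180:350,260:560],(780,442))[...,::-1]
cv2.imwrite('pics/e1.png',cv2.resize(a,(400,308)) if 0 else a);cv2.imwrite('pics/e2.png',b)
E
```

```text
[ 0.4398 -0.3791  0.1229] -0.3 64 21 [260. 139.]
[ 0.4441 -0.2954  0.124 ] 2.7 66 16 [277. 151.]
[ 0.6234 -0.1758  0.1334] -6.1 61 18 [258. 196.]
[ 0.6243 -0.1187  0.1339] -2.6 60 19 [272. 205.]
[ 0.6221 -0.0565  0.133 ] 2.9 61 14 [289. 218.]
[6.223e-01 2.000e-04 1.337e-01] 0.7 63 14 [303. 226.]
[ 0.6231 -0.0042  0.1353] 0.1 58 11 [353. 222.]
[ 0.6209 -0.0616  0.1348] -0.7 60 11 [380. 223.]
[ 0.6223 -0.1241  0.1352] -0.6 58 12 [408. 223.]
[ 0.6231 -0.1815  0.1347] -0.3 58 13 [435. 223.]
[ 0.4433 -0.3018  0.1243] -0.6 60 15 [489. 307.]
[ 0.4377 -0.3841  0.1243] -0.7 60 16 [527. 310.]
```

View pics/e1.png

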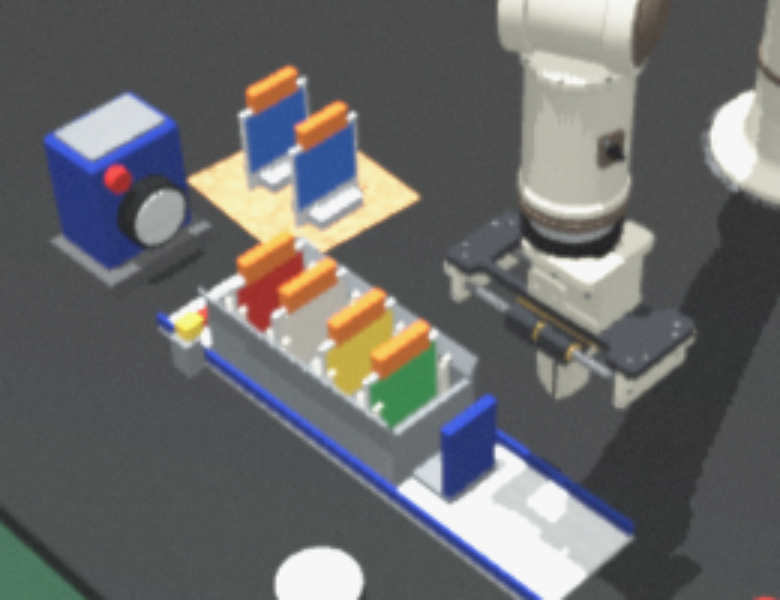

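View pics/e2.png

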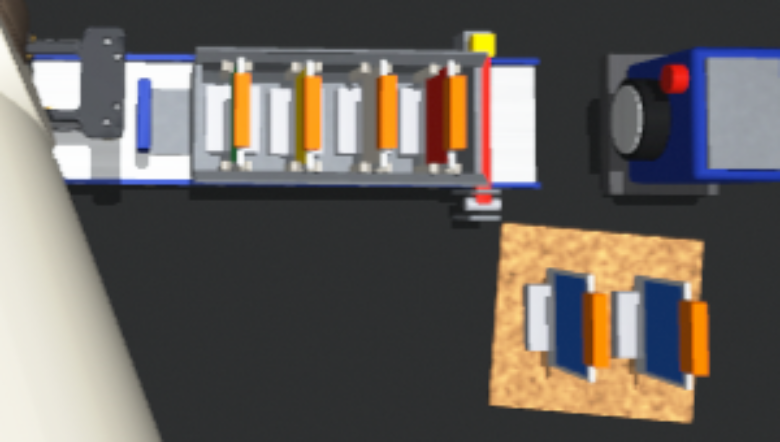

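All four coated panels are seated, with their bars at equal height. The rack nose touches the lowered flag (top crop 487,120), and both blue panels stand on the mat. Handing in.

```bash
python3 -c "
from plant import workorder
print(workorder.sign_off())"
```

```text
the job is handed in; nothing more can be done
None
```

The job is handed in: both blue panels stand on the mat, red, white, yellow and green are fully seated in the rack, and the rack rests against the lowered flag. The sign-off gave no verdict.

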